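# Lay the fossil slab on its back against the stop

## Robot

A 7-joint arm with a two-finger parallel gripper is mounted at the origin on the work surface. World frame = base frame: x ahead of the robot, y to its left, z up, the work surface at z = 0. Lengths are in mm, angles in degrees, forces in N, time in s.
With the tool pointing down it reaches from about 400 to 850 mm from the base axis. Payload 4.4 kg.
Tool frame: the origin (TCP) lies midway between the tips of the shut fingers; the grasp point (between the pads) lies 19 mm behind it (ctrl.grip_depth is the distance from the TCP to the grasp point, in mm); z points along the fingers, y is the line along which they close (so a half turn about z gives the same grasp; the last joint's range is limited). The gripper opens to 94 mm and grips with 3 to 60 N. Pads are 16 mm wide; open, the fingers measure 119 mm over their backs; the gripper's body (75 mm by 177 mm) begins 78 mm behind the grasp point.
Start: joints at [60.459, 36.005, 2.206, 86.941, -1.547, 57.084, -1.146], TCP at [282.64, -585.349, 205.478] pointing down, gripper open.
Joint ranges: [-175.42, 175.42], [-21.48, 121.26], [-71.46, 75.88], [10.55, 141.38], [-63.04, 243.04], [13.31, 113.54], [-168.57, 168.57]. Speed limits (degrees/s): [147.25, 147.25, 180, 180, 180, 180, 180].

## Interface

Orientations are given as a 3x3 rotation matrix whose columns are the frame's x, y, z axes.
In Python, from workcell import ctrl, imaging gives the robot as it stands. The module is installed in compiled form; this text tells all that it offers.
- The arm moves only by the tool jog_arm, never from a script. Its argument "moves" is a list of rows, each a list of 6 numbers: the shift along the tool's x, y, z each as a share of 0.2 m, from -1 to 1, then the turn, a rotation vector about the tool's x, y, z each as a share of 60 degrees, from -1 to 1. A call has exactly 5 rows; each row is the pose to reach, as a shift and turn from the pose commanded when the call began, along the tool's axes at that moment; what a row does not reach only later rows make up. A row lasts 1/8 s, in which the tool goes at most 62.5 mm and 10.7 degrees, less where a joint would pass 70% of its speed; a pose out of reach is approached as far as the arm can. A call with a number of a shift or a turn outside -1 to 1 is refused whole. A call with a gripper value outside its range is refused whole. "gripper" is the opening, from 0 (shut) to 1 (fully open), set as the call begins (left out, the last holds). The fingers move at their own pace and stop on an object; the grip force is fixed at half the most. Time passes only in rows, so rows that repeat a pose let the fingers close, or fill a call up. It gives the time, the measured TCP pose, the force, the opening and the grip force at its end, in the units of the state.
- ctrl.get_obs(): the state, without advancing time (a new reading comes with each control period).
- imaging.snapshot(name): name is "side" or "top" or "wrist"; returns (picture, depth): 384x512x3 uint8, red, green, blue; 384x512 float32, mm along the optical axis (not along the pixel's ray), 0 where there is no reading.
- imaging.calibration(name): a dict with "camera_matrix" (3x3 intrinsics, pixels), "R" (3x3) and "t" (3): a world point X has camera coordinates R X + t. Camera axes: x right, y down, z forward; pixel columns grow to the right and rows downward; lengths in mm; the calibration is good to about 2 mm. A picture is of the moment at which its call begins: read the wrist's pose just before it. calibration takes no time and is no camera call; for the wrist camera it gives the pose at the moment of the call.
- ctrl.job_done(): hands the job in; it is judged then, once.
The state is a dict: "clock": time; "q": joint angles; "qvel": joint speeds; "tau": joint torques, N m; "position": TCP position; "tcp_rot": TCP orientation; "ft_force": force on the tool from outside, world axes, zero at the start; "ft_torque": the same for the moment, N m; "width": finger opening in mm; "gripper_force": force on a finger pad.
Only numpy, scipy, OpenCV 4.12 (cv2) and the standard library are available. Lean on these libraries where they do the work, as an engineer would, in place of code of your own. Each camera call takes 0.05 s, during which the arm holds its last target. There are 200 camera calls.

## Task

Tip the standing fossil slab backwards onto the padded deck of the work rest and let it down gently, under control the whole way, so that it lies flat on its back with the ammonite up; then push it along the deck until its sawn foot butts squarely against the wooden stop. Do it with the fingers only touching and supporting the slab: do not grip it, and do not lift or carry it off the deck. Leave the jars, the bottle and the brush as they are.

Things in the scene. Friction and masses are not known exactly. Their poses are not given: they have to be found in the camera images.
- rest: Fixed work rest: plywood stand 145 mm long (x), 130 wide (y), flat dark foam deck on top, wooden stop batten at its far end. Origin: middle of the stand at bench level; x runs along the deck to the stop, pointing away from the robot and to its left; z up. Deck top at z = 60 mm, from x = -75 mm (open end) to the stop's face at x = +50 mm. Stop 20 mm thick, 18 mm above the deck.
- slab: Loose beige shale slab, 20 mm thick (x), 84 wide (y; upper 48 mm tapers to 66), 160 tall (z), about 0.7 kg, evenly weighted. Dark ammonite, 3.5 mm proud, on its front (+x, lower 110 mm); back (-x) flat. Origin: centre of its sawn foot. Starts standing upright on the deck, ammonite towards the stop, front face 3 to 7 mm from it, about square and central. Foot can slide up to the stop.
- slab_heel (a point): Middle of the slab's lower back edge, on which it tips (slab frame x = -10, y = 0, z = 0 mm).
- slab_top (a point): Centre of the slab's upper end face (slab frame x = 0, y = 0, z = 160 mm). When the slab lies on its back this end points away from the stop and overhangs the deck's open end by 35 mm or more, 60 mm above the bench, so there is room for fingers under it and in front of it.
- jar_a: Bystander: small white specimen jar with green lid, 48 mm across, 58 mm tall, standing on the bench beside the rest or beyond its stop. Origin: centre of its underside.
- jar_b: Bystander: a second jar like jar_a. Origin: centre of its underside.
- bottle: Bystander: amber bottle, 42 mm across, 105 mm tall, black cap, standing on the bench. Origin: centre of its underside.
- brush: Bystander: brush 170 mm long lying on the bench beside the rest. Origin: about its middle, at bench level; x along it.
Mind the look-alikes: they are no part of the job. What is shaped like the slab but blue is not meant.

How it is judged:
By the outcome, as a careful person would: the job done as asked, in the order asked, and still so for the second after the job is handed in, with the robot touching nothing.
It also fails if it takes over 59 s, if anything falls off the work surface, if the arm or the gripper's body presses on something with over 40 N, if the wrist force passes 120 N, or if a joint passes its speed limit or range.

## Working session

There is one attempt and no reset: what is moved stays moved. The work goes in short steps, Python scripts to look and compute and a tool call to move; the robot and the scene stay as the last step left them, time stands still between calls to the robot, and variables do not carry over. Pictures are saved under pics/ and viewed, at most 10 in all, crops included, and the job is handed in when it is done.

Besides the shell and the picture viewer there is one more tool, called after ">>>" as name(argument=value, ...), one argument or row to a line, values as JSON. jog_arm: Moves the arm, as the interface text tells. Its arguments: {"type":"object","properties":{"moves":{"type":"array"},"gripper":{"type":"number"}},"required":["moves"]}

```bash
mkdir -p pics; ls; python3 - <<'E'
from workcell import ctrl, imaging
import cv2, numpy as np, pickle
d={}
for n in ("side","top"):
    p,z=imaging.snapshot(n); c=imaging.calibration(n); d[n]=(p,z,c)
    cv2.imwrite(f"pics/{n}0.png",p[:,:,::-1])
    print(n,c["camera_matrix"].round(1).tolist(),c["R"].round(3).tolist(),c["t"].round(1))
pickle.dump(d,open("s0.pkl","wb"))
o=ctrl.get_obs();print(o["clock"],o["position"],o["tcp_rot"].round(3) if hasattr(o["tcp_rot"],"round") else o["tcp_rot"],o["width"],o["ft_force"])
E
```

```text
pics
side [[404.2, 0.0, 248.2], [0.0, 404.2, 200.0], [0.0, 0.0, 1.0]] [[-0.798, -0.602, 0.014], [-0.415, 0.533, -0.737], [0.436, -0.594, -0.676]] [501.7 294.5 814.3]
top [[357.7, 0.0, 258.6], [0.0, 357.7, 192.0], [0.0, 0.0, 1.0]] [[-0.03, -0.999, 0.03], [-0.992, 0.026, -0.123], [0.123, -0.034, -0.992]] [ 58.8 579.4 822. ]
0.1 [ 282.39521909 -584.82510181  204.67741237] [[ 0.901  0.435 -0.001]
 [ 0.435 -0.901  0.001]
 [-0.    -0.002 -1.   ]] 93.89801017342361 [-0.10449617 -0.62411513  1.64506972]
```

View pics/side0.png

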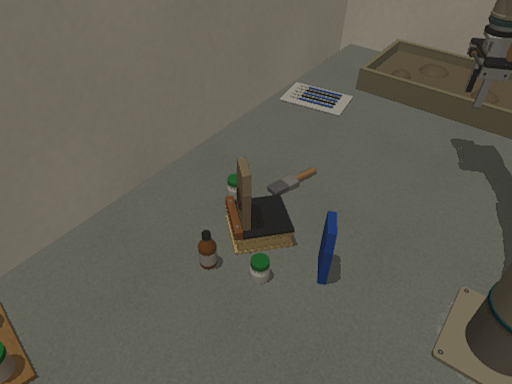

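View pics/top0.png

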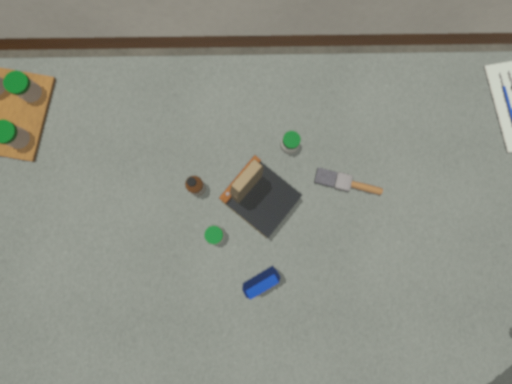

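The side view shows the slab standing at about (243,195), with the stop at (235,215) and the deck at (268,215). In the top view the slab is at (247,180), the deck at (265,200), and the jars at (214,235) and (291,140). The bottle is at (194,184), the blue decoy at (261,283) and the brush at (345,182).

```bash
cat > h.py <<'E'
import numpy as np, cv2
def cloud(z,c):
    v,u=np.mgrid[:z.shape[0],:z.shape[1]]
    r=np.stack([u,v,np.ones_like(u)],-1)@np.linalg.inv(c["camera_matrix"]).T
    return (r*z[...,None]-c["t"])@c["R"]
def ray(u,v,h,c):
    d=np.linalg.inv(c["camera_matrix"])@[u,v,1]@c["R"]; o=-c["R"].T@c["t"]
    return o+d*(h-o[2])/d[2]
E
python3 - <<'E'
import pickle
from h import *
d=pickle.load(open("s0.pkl","rb"))
p,z,c=d["top"]; P=cloud(z,c); v=p.max(-1)
hsv=cv2.cvtColor(p,cv2.COLOR_RGB2HSV)
box=np.zeros(z.shape,bool); box[150:245,205:310]=1
def rect(m,n):
    m=cv2.morphologyEx(m.astype(np.uint8),cv2.MORPH_OPEN,np.ones((2,2)))
    k,l,s,_=cv2.connectedComponentsWithStats(m)
    m=l==1+s[1:,4].argmax()
    q=P[m]; r=cv2.minAreaRect(q[:,:2].astype(np.float32))
    print(n,m.sum(),"z",np.percentile(q[:,2],[5,50,95]).round(1),"c",np.round(r[0],1),np.round(r[1],1),round(r[2],1),cv2.boxPoints(r).round().tolist())
rect(box&(P[...,2]>50)&(P[...,2]<70),"deck lvl")
rect(box&(P[...,2]>68)&(P[...,2]<90),"stop")
rect(box&(P[...,2]>205),"slabtop")
for n,(a,b,e,f) in dict(jarA=(125,158,278,305),jarB=(222,250,200,228),bottle=(172,198,180,206),blue=(262,302,238,285),brush=(165,198,312,385)).items():
    b2=np.zeros(z.shape,bool);b2[a:b,e:f]=1; m=b2&(P[...,2]>(8 if n=="brush" else 45)); q=P[m]
    print(n,q.mean(0).round(),q.min(0).round(),q.max(0).round())
p,z,c=d["side"];P=cloud(z,c); box=np.zeros(z.shape,bool); box[145:250,225:300]=1
rect(box&(P[...,2]>50)&(P[...,2]<68),"side deck")
rect(box&(P[...,2]>70)&(P[...,2]<82),"side stop")
rect(box&(P[...,2]>90)&(P[...,2]<210),"side slab")
E
```

```text
deck lvl 2589 z [58.  61.  63.4] c [553.2  33.6] [128.4 166.8] 49.3 [[448.0, 39.0], [575.0, -69.0], [658.0, 28.0], [532.0, 137.0]]
stop 127 z [ 60.5  78.5 194.5] c [573.  112.2] [21.9 41.6] 49.7 [[550.0, 117.0], [582.0, 90.0], [596.0, 107.0], [564.0, 134.0]]
slabtop 411 z [188.8 220.3 222.8] c [550.4  78.7] [ 48.2 141.9] 76.8 [[476.0, 71.0], [614.0, 39.0], [625.0, 86.0], [487.0, 118.0]]
jarA [700. -36.  70.] [476. -60.  45.] [725.  71. 885.]
jarB [484. 150.  59.] [463. 130.  52.] [504. 172.  62.]
bottle [596. 188.  88.] [476.  71.  46.] [620. 212. 885.]
blue [383.  48. 146.] [354.   8.  46.] [476.  87. 885.]
brush [ 604. -165.   27.] [ 476. -264.    9.] [642.  71. 885.]
side deck 1644 z [49.6 61.6 63.9] c [419.5 276.4] [135.9 855.7] 26.5 [[167.0, 629.0], [550.0, -137.0], [671.0, -76.0], [289.0, 690.0]]
side stop 368 z [64.6 79.6 81.9] c [416.4 292.9] [ 55.7 834.2] 40.4 [[125.0, 593.0], [665.0, -43.0], [708.0, -7.0], [167.0, 629.0]]
side slab 589 z [ 62.4 153.5 204.3] c [445.  269.1] [ 33.8 907.9] 35.5 [[167.0, 629.0], [695.0, -110.0], [722.0, -91.0], [195.0, 648.0]]
```

```bash
python3 - <<'E'
import pickle
from h import *
d=pickle.load(open("s0.pkl","rb"))
for n,b in (("top",(150,245,205,310)),("side",(145,255,222,300))):
    p,z,c=d[n]; P=cloud(z,c); box=np.zeros(z.shape,bool); box[b[0]:b[1],b[2]:b[3]]=1; box&=z>0
    for nm,lo,hi in (("deck",56,65),("stop",73,84),("slabtop",214,228),("slabmid",95,205)):
        m=(box&(P[...,2]>lo)&(P[...,2]<hi)).astype(np.uint8)
        k,l,s,_=cv2.connectedComponentsWithStats(m)
        if k<2: continue
        q=P[l==1+s[1:,4].argmax()]
        r=cv2.minAreaRect(q[:,:2].astype(np.float32)); 
        print(n,nm,len(q),np.median(q[:,2]).round(1),np.round(r[0],1),np.round(r[1],1),round(r[2],1))
        a=np.radians(49.5);A=np.array([[np.cos(a),np.sin(a)],[-np.sin(a),np.cos(a)]]);w=q[:,:2]@A.T
        print("   along x',y' @49.5:",np.percentile(w,[0,2,50,98,100],axis=0).round(1).T.tolist())
p,z,c=d["top"]
m=np.zeros(z.shape,np.uint8);m[150:245,205:310]=1
dk=(m>0)&(p.max(-1)<75); cn=max(cv2.findContours(dk.astype(np.uint8),0,2)[0],key=cv2.contourArea)
print([ray(*x[0],60,c)[:2].round().tolist() for x in cv2.approxPolyDP(cn,3,True)])
im=cv2.resize(p[140:250,190:320],None,fx=6,fy=5,interpolation=cv2.INTER_CUBIC); im=cv2.resize(im,(780,600)); cv2.imwrite("pics/c0.png",im[:,:,::-1])
E
```

```text
top deck 2574 61.0 [562.5  32.1] [125.9 130.2] 49.3
   along x',y' @49.5: [[326.7, 328.9, 380.4, 441.9, 452.9], [-472.0, -469.3, -404.4, -343.8, -341.6]]
top stop 230 78.8 [609.3  86.5] [ 20.2 130.2] 49.5
   along x',y' @49.5: [[451.4, 451.9, 466.3, 471.2, 471.6], [-472.3, -470.2, -377.1, -343.4, -342.1]]
top slabtop 384 220.7 [590.8  71.7] [20.  67.1] 47.5
   along x',y' @49.5: [[427.3, 428.3, 437.8, 447.9, 448.8], [-436.2, -434.8, -402.2, -370.4, -368.9]]
top slabmid 251 164.6 [590.4  71. ] [19.3 83.6] 46.8
   along x',y' @49.5: [[426.9, 427.2, 428.8, 447.0, 448.8], [-444.3, -441.4, -390.5, -361.2, -361.0]]
side deck 1514 61.8 [566.   40.4] [144.4 132.4] 49.5
   along x',y' @49.5: [[326.1, 328.4, 376.6, 447.0, 470.6], [-470.4, -465.8, -388.6, -339.7, -338.0]]
side stop 382 79.9 [600.9  80.1] [ 40.8 132.5] 49.5
   along x',y' @49.5: [[430.7, 436.1, 460.5, 471.1, 471.5], [-471.2, -465.8, -391.5, -340.5, -338.7]]
side slabtop 211 221.5 [588.7  73.7] [20.1 68. ] 47.3
   along x',y' @49.5: [[427.2, 429.1, 439.3, 448.6, 449.2], [-433.8, -432.7, -394.8, -366.6, -365.6]]
side slabmid 551 154.7 [591.2  83.3] [21.1 79.6] 63.1
   along x',y' @49.5: [[429.4, 429.8, 445.8, 451.8, 452.5], [-436.6, -433.3, -363.1, -358.4, -357.4]]
[[622.0, 13.0], [610.0, 18.0], [620.0, 30.0], [553.0, 92.0], [529.0, 62.0], [543.0, 44.0], [506.0, 40.0], [512.0, 31.0], [498.0, 17.0], [508.0, 26.0], [512.0, 14.0], [502.0, 8.0], [566.0, -48.0]]
```

View pics/c0.png

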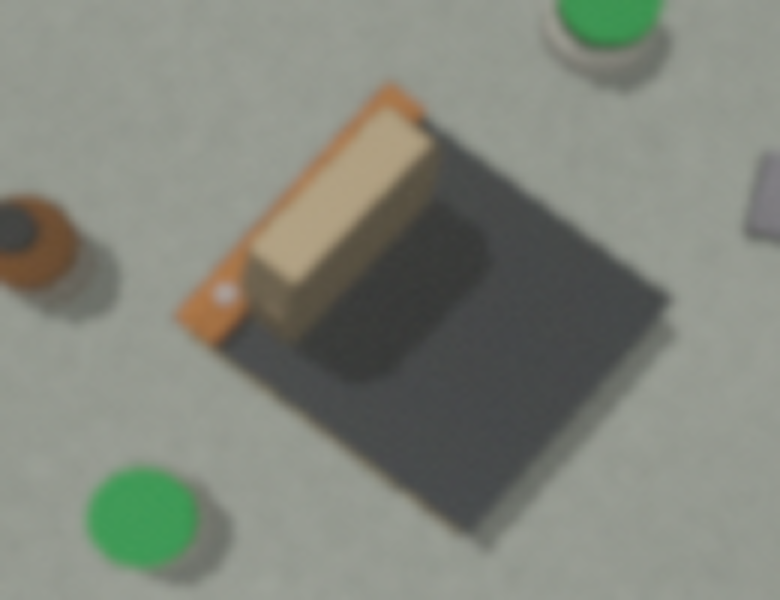

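Rest: yaw 49.5°, origin about (569.5, 41.6). The slab's yaw is about 47.3°, and it stands 3 mm from the stop. Before I choose how to tilt the tool, I'll check whether the arm matches a known kinematic model, so I can test reach.

```bash
cat >> h.py <<'E'
def fk(q,base=0,tool=0):
    q=np.radians(q); T=np.eye(4); h=np.pi/2
    al=[0,-h,h,h,h,h,-h]; a=[0,0,0,52.5,77.5,0,76]; d=[267,0,293,0,342.5,0,97]
    for i in range(7):
        c,s=np.cos(q[i]),np.sin(q[i]);ca,sa=np.cos(al[i]),np.sin(al[i])
        T=T@np.array([[c,-s,0,a[i]],[s*ca,c*ca,-sa,-d[i]*sa],[s*sa,c*sa,ca,d[i]*ca],[0,0,0,1]])
    t=np.eye(4);t[2,3]=tool;b=np.eye(4);c,s=np.cos(base),np.sin(base);b[:2,:2]=[[c,-s],[s,c]]
    return b@T@t
E
python3 - <<'E'
from h import *
from workcell import ctrl
o=ctrl.get_obs();T=fk(o["q"]);print(T.round(3));p=np.array(o["position"]);print(p,np.hypot(*p[:2]),o["tcp_rot"])
for t in (150,172,200,T[2,3]-p[2]):
    X=fk(o["q"],0,t);print(t,X[:3,3],np.hypot(*X[:2,3]))
E
```

```text
[[ 4.30000e-01  9.01000e-01 -4.90000e-02  2.76952e+02]
 [ 8.97000e-01 -4.33000e-01 -9.40000e-02  5.26453e+02]
 [-1.06000e-01 -4.00000e-03 -9.94000e-01  2.12951e+02]
 [ 0.00000e+00  0.00000e+00  0.00000e+00  1.00000e+00]]
[ 282.39521909 -584.82510181  204.67741237] 649.4362628262661 [[ 9.00535344e-01  4.34782220e-01 -7.17692953e-04]
 [ 4.34782812e-01 -9.00534190e-01  1.44169329e-03]
 [-1.94844321e-05 -1.61033633e-03 -9.99998703e-01]]
150 [269.53127524 512.30168138  63.8046596 ] 578.8783301199146
172 [268.44286608 510.22612502  41.92984689] 576.5347092747244
200 [267.05761806 507.58450782  14.08917616] 573.5519191335186
8.273697553353003 [276.54292098 525.67263272 204.72449245] 593.9761812866902
```

>>> jog_arm(
  moves=[
    [0.24,-0.19,-0.1,0,0,-0.15],
    [0.48,-0.38,-0.2,0,0,-0.3],
    [0.7,-0.56,-0.3,0,0,-0.45],
    [0.92,-0.74,-0.4,0,0,-0.6],
    [0.92,-0.74,-0.4,0,0,-0.6],
  ],
  gripper=0.65,
)

```text
clock: 0.72
position: [387.5, -367.7, 287.2]
tcp_rot: [[0.465, 0.885, 0.004], [0.885, -0.465, 0.0], [0.002, 0.003, -1.0]]
ft_force: [-0.1, -0.8, -0.1]
width: 61.1
gripper_force: 0.0
```

```bash
cat >> h.py <<'E'
from scipy.spatial.transform import Rotation as Ro
A0=np.radians(47.3); 
def log():
    import pickle,os
    from workcell import ctrl
    o=ctrl.get_obs(); L=pickle.load(open("log.pkl","rb")) if os.path.exists("log.pkl") else []
    L.append((np.array(o["q"]),np.array(o["position"]),np.array(o["tcp_rot"]))); pickle.dump(L,open("log.pkl","wb"))
    print("t",round(o["clock"],2),"p",L[-1][1].round(1),"q",L[-1][0].round(1).tolist(),"F",np.round(o["ft_force"],1),"w",round(o["width"],1)); return o
def Rt(psi,yaw=A0):  # tool: y along slab x at psi=0; fingers swing towards the stop by psi deg
    x=np.array([-np.sin(yaw),np.cos(yaw),0]); y=np.array([np.cos(yaw),np.sin(yaw),0]); z=np.array([0,0,-1.])
    return Ro.from_rotvec(-np.radians(psi)*x).as_matrix()@np.stack([x,y,z],1)
def go(p,psi,yaw=A0,o=None):
    R=np.array(o["tcp_rot"]); print("to",np.round(p,1),psi,"shares",((R.T@(np.array(p)-o["position"]))/200).round(3),(Ro.from_matrix(R.T@Rt(psi,yaw)).as_rotvec(degrees=True)/60).round(3))
E
python3 - <<'E'
from h import *
o=log(); go([590,72,290],0,o=o)
E
```

```text
t 0.72 p [ 387.5 -367.7  287.2] q [47.0, 21.5, -9.1, 99.0, 3.7, 59.6, 9.0] F [-0.1 -0.8 -0.1] w 61.1
to [590  72 290] 0 shares [ 2.417 -0.126 -0.01 ] [ 0.004  0.    -1.25 ]
```

>>> jog_arm(
  moves=[
    [0.3,-0.01,0,0,0,-0.15],
    [0.6,-0.02,0,0,0,-0.3],
    [0.9,-0.03,0,0,0,-0.45],
    [1,-0.05,0,0,0,-0.62],
    [1,-0.05,0,0,0,-0.62],
  ],
)

```text
clock: 1.35
position: [469.8, -190.7, 284.9]
tcp_rot: [[-0.156, 0.988, -0.001], [0.988, 0.156, 0.001], [0.001, -0.001, -1.0]]
ft_force: [-0.2, -0.9, -0.4]
width: 61.3
gripper_force: 0.0
```

```bash
python3 - <<'E'
from h import *
o=log(); go([590,72,290],0,o=o)
E
```

```text
t 1.35 p [ 469.8 -190.7  284.9] q [34.1, 20.1, -20.9, 102.7, 8.2, 58.8, 19.1] F [-0.2 -0.9 -0.4] w 61.3
to [590  72 290] 0 shares [ 1.204  0.798 -0.025] [-0.    -0.001 -0.639]
```

```bash
cat > fit.py <<'E'
from h import *
import pickle
from scipy.optimize import least_squares
h=np.pi/2; AL=[0,-h,h,h,h,h,-h]
def fk2(q,x):
    sg=x["s"]; q=sg*np.radians(q)+x["o"]; T=np.eye(4); a=[0,0,0,x["a4"],x["a5"],0,x["a7"]]; d=[x["d1"],0,x["d3"],0,x["d5"],0,x["d7"]]
    for i in range(7):
        c,s=np.cos(q[i]),np.sin(q[i]);ca,sa=np.cos(AL[i]),np.sin(AL[i])
        T=T@np.array([[c,-s,0,a[i]],[s*ca,c*ca,-sa,-d[i]*sa],[s*sa,c*sa,ca,d[i]*ca],[0,0,0,1]])
    return T
def unpack(v,s): return dict(s=s,o=v[:7],a4=v[7],a5=v[8],a7=v[9],d1=v[10],d3=v[11],d5=v[12],d7=v[13])
def fit():
    L=pickle.load(open("log.pkl","rb")); best=None
    s=np.array([-1,1,-1,1,-1,1,-1.]); x0=np.array([0,0,0,0,0,0,0,52.5,77.5,76,267,293,342.5,290]); W=np.r_[np.full(7,.1),np.full(7,30.)]; W[10]=.0+30;W[13]=100
    for off7 in (0,h,-h,2*h):
        x1=x0.copy();x1[6]=off7
        def res(v):
            m=unpack(v,s);r=[]
            for q,p,R in L:
                T=fk2(q,m); r+=list((T[:3,3]-p)/1.)+list((T[:3,:3]-R).ravel()*300)
            return np.r_[r,(v-x1)/W*.5]
        f=least_squares(res,x1)
        if best is None or f.cost<best[0]: best=(f.cost,f.x,res(f.x)[:12*len(L)])
    return unpack(best[1],s),best
E
python3 - <<'E'
from fit import *
m,b=fit();print(b[0],np.degrees(b[1][:7]).round(1),b[1][7:].round(1),np.abs(b[2]).max(),np.sqrt((b[2]**2).mean()))
E
```

```text
128.81475288640655 [  40.4    8.   -73.2  -20.    32.4    8.  -132.5] [ 210.4  622.2 -158.4  362.4  -18.   193.6  446.2] 3.4155212381060664 1.25536513655748
```

```bash
python3 - <<'E'
from h import *
from workcell import ctrl
o=ctrl.get_obs(); go([480,-70,240],0,o=o); go([480,-70,240],35,o=o)
E
```

```text
to [480 -70 240] 0 shares [0.588 0.145 0.225] [-0.    -0.001 -0.639]
to [480 -70 240] 35 shares [0.588 0.145 0.225] [-0.562  0.194 -0.619]
```

>>> jog_arm(
  moves=[
    [0.2,0.05,0.1,-0.14,0.05,-0.15],
    [0.4,0.1,0.2,-0.28,0.1,-0.3],
    [0.59,0.15,0.22,-0.42,0.15,-0.45],
    [0.59,0.15,0.22,-0.56,0.19,-0.62],
    [0.59,0.15,0.22,-0.56,0.19,-0.62],
  ],
)

```text
clock: 1.98
position: [480.5, -72.5, 241.2]
tcp_rot: [[-0.733, 0.556, 0.393], [0.681, 0.603, 0.416], [-0.006, 0.572, -0.82]]
ft_force: [0.3, 0.1, -0.4]
width: 60.8
gripper_force: 0.0
```

```bash
python3 - <<'E'
from h import *
o=log(); go([480,-70,220],60,o=o)
E
```

```text
t 1.98 p [480.5 -72.5 241.2] q [71.6, 28.3, -57.4, 124.9, -19.6, 25.6, 84.6] F [ 0.3  0.1 -0.4] w 60.8
to [480 -70 220] 60 shares [ 0.011 -0.054  0.091] [-0.418  0.006  0.002]
```

>>> jog_arm(
  moves=[
    [0,-0.03,0.09,-0.1,0,0],
    [0,-0.05,0.09,-0.2,0,0],
    [0,-0.05,0.09,-0.3,0,0],
    [0,-0.05,0.09,-0.42,0,0],
    [0,-0.05,0.09,-0.42,0,0],
  ],
)

```text
clock: 2.6
position: [481.6, -72.0, 218.0]
tcp_rot: [[-0.728, 0.344, 0.593], [0.686, 0.36, 0.633], [0.005, 0.867, -0.498]]
ft_force: [0.1, 1.1, -0.3]
width: 61.3
gripper_force: 0.0
```

```bash
python3 - <<'E'
from h import *
o=log(); go([480,-70,220],60,o=o);go([485,-55,100],60,o=o)
E
```

```text
t 2.6 p [481.6 -72.  218. ] q [88.1, 56.8, -69.2, 131.9, -37.5, 13.4, 120.0] F [ 0.1  1.1 -0.3] w 61.3
to [480 -70 220] 60 shares [ 0.013  0.01  -0.003] [ 0.002  0.006 -0.009]
to [485 -55 100] 60 shares [ 0.043 -0.475  0.358] [ 0.002  0.006 -0.009]
```

>>> jog_arm(
  moves=[
    [0.01,-0.12,0.09,0,0,0],
    [0.02,-0.24,0.18,0,0,0],
    [0.03,-0.36,0.27,0,0,0],
    [0.04,-0.47,0.36,0,0,0],
    [0.04,-0.47,0.36,0,0,0],
  ],
)

```text
clock: 3.22
position: [487.4, -74.2, 106.6]
tcp_rot: [[-0.749, 0.341, 0.569], [0.663, 0.363, 0.655], [0.017, 0.867, -0.497]]
ft_force: [-0.4, 0.1, -0.1]
width: 61.1
gripper_force: 0.0
```

```bash
python3 - <<'E'
from h import *
o=log(); go([485,-55,100],60,o=o);go([485,-55,100],75,o=o);o=dict(o);
E
```

```text
t 3.23 p [487.4 -74.2 106.6] q [80.3, 66.2, -54.0, 129.9, -63.0, 13.3, 158.2] F [-0.4  0.1 -0.1] w 61.1
to [485 -55 100] 60 shares [0.072 0.002 0.073] [ 0.003 -0.025 -0.004]
to [485 -55 100] 75 shares [0.072 0.002 0.073] [-0.247 -0.025 -0.007]
```

```bash
cat >> h.py <<'E'
YAW=np.radians(49.5); RO=np.array([569.5,41.6,0]); RX=np.array([np.cos(YAW),np.sin(YAW),0]); RY=np.array([-np.sin(YAW),np.cos(YAW),0])
def w(x,y,z): return RO+RX*x+RY*y+np.array([0,0,z])
def rest(p): d=np.array(p)-RO; return np.array([d@RX,d@RY,d[2]]).round(1)
def Rb(psi,b,yaw=YAW): return Rt(psi,yaw)@Ro.from_euler("y",b,degrees=True).as_matrix()
def gr(x,y,z,psi,b,o,yaw=YAW):
    R=np.array(o["tcp_rot"]); p=w(x,y,z)
    print("to rest",(x,y,z),psi,b,"shares",((R.T@(p-o["position"]))/200).round(3),(Ro.from_matrix(R.T@Rb(psi,b,yaw)).as_rotvec(degrees=True)/60).round(3))
def now(o):
    e=Ro.from_matrix(Rt(0).T@np.array(o["tcp_rot"])).as_euler("ZXY",degrees=True); print("rest pos",rest(o["position"]),"psi",round(-e[1],1),"beta",round(e[2],1),"dyaw",round(-e[0],1))
E
python3 - <<'E'
from h import *
from workcell import ctrl
o=ctrl.get_obs(); now(o); gr(-135,0,120,60,30,o); gr(-135,0,85,60,30,o)
E
```

```text
rest pos [-141.4  -12.8  106.6] psi 60.2 beta 2.0 dyaw -0.5
to rest (-135, 0, 120) 60 30 shares [ 0.066  0.072 -0.006] [ 0.009  0.506 -0.021]
to rest (-135, 0, 85) 60 30 shares [ 0.063 -0.079  0.081] [ 0.009  0.506 -0.021]
```

>>> jog_arm(
  moves=[
    [0.02,0.02,0,0,0.12,0],
    [0.04,0.05,0,0,0.25,-0.01],
    [0.065,0.07,0,0,0.38,-0.02],
    [0.065,0.07,0,0,0.5,-0.02],
    [0.065,0.07,0,0,0.5,-0.02],
  ],
)

```text
clock: 3.85
position: [484.6, -58.9, 121.8]
tcp_rot: [[-0.942, 0.314, 0.115], [0.235, 0.378, 0.895], [0.238, 0.871, -0.43]]
ft_force: [-0.3, 0.2, -0.4]
width: 61.2
gripper_force: 0.0
```

```bash
python3 - <<'E'
from h import *
o=log(); now(o); gr(-135,0,85,60,30,o);gr(-135,0,85,70,30,o)
E
```

```text
t 3.85 p [484.6 -58.9 121.8] q [56.4, 59.6, -28.1, 103.7, -35.6, 61.0, 130.3] F [-0.3  0.2 -0.4] w 61.2
rest pos [-131.5   -0.7  121.8] psi 60.6 beta 28.9 dyaw 3.0
to rest (-135, 0, 85) 60 30 shares [-0.033 -0.169  0.068] [0.005 0.007 0.01 ]
to rest (-135, 0, 85) 70 30 shares [-0.033 -0.169  0.068] [-0.14   0.006 -0.073]
```

```bash
python3 - <<'E'
from h import *
from workcell import ctrl
o=ctrl.get_obs(); gr(-80,0,270,10,30,o)
E
```

```text
to rest (-80, 0, 270) 10 30 shares [ 0.068  0.772 -0.122] [0.728 0.009 0.424]
```

>>> jog_arm(
  moves=[
    [0.01,0.18,-0.03,0.14,0,0.08],
    [0.03,0.37,-0.06,0.28,0,0.16],
    [0.05,0.56,-0.09,0.42,0,0.24],
    [0.07,0.77,-0.12,0.56,0,0.32],
    [0.07,0.77,-0.12,0.71,0,0.42],
  ],
)

```text
clock: 4.47
position: [515.7, -18.5, 273.4]
tcp_rot: [[-0.718, 0.645, -0.261], [0.5, 0.739, 0.451], [0.484, 0.193, -0.853]]
ft_force: [-0.0, 0.6, -1.2]
width: 61.3
gripper_force: 0.0
```

```bash
python3 - <<'E'
from h import *
o=log(); now(o); gr(36,2,255,0,30,o,A0)
E
```

```text
t 4.47 p [515.7 -18.5 273.4] q [20.9, 34.9, -10.8, 87.2, -17.3, 80.3, 69.0] F [-0.   0.6 -1.2] w 61.3
rest pos [-80.6   1.8 273.4] psi 11.1 beta 29.6 dyaw 1.6
to rest (36, 2, 255) 0 30 shares [-0.094  0.554  0.18 ] [0.148 0.005 0.115]
```

>>> jog_arm(
  moves=[
    [-0.02,0.15,0.03,0.04,0,0.03],
    [-0.04,0.3,0.06,0.08,0,0.06],
    [-0.06,0.45,0.1,0.12,0,0.09],
    [-0.09,0.55,0.18,0.15,0,0.11],
    [-0.09,0.55,0.18,0.15,0,0.11],
  ],
)

```text
clock: 5.1
position: [588.0, 72.0, 250.2]
tcp_rot: [[-0.641, 0.671, -0.373], [0.578, 0.742, 0.34], [0.505, 0.002, -0.863]]
ft_force: [1.0, -0.9, -0.3]
width: 61.2
gripper_force: 0.0
```

```bash
python3 - <<'E'
from h import *
o=log(); now(o); gr(37,2,202,0,30,o,A0)
from workcell import imaging
p,z=imaging.snapshot("wrist"); cv2.imwrite("pics/w1.png",p[:,:,::-1])
E
```

```text
t 5.1 p [588.   72.  250.2] q [6.4, 43.8, -8.4, 72.0, -14.4, 87.4, 50.6] F [ 1.  -0.9 -0.3] w 61.2
rest pos [ 35.1   5.7 250.2] psi 0.1 beta 30.3 dyaw 0.6
to rest (37, 2, 202) 0 30 shares [-0.137  0.009  0.199] [-0.003 -0.005  0.009]
```

View pics/w1.png

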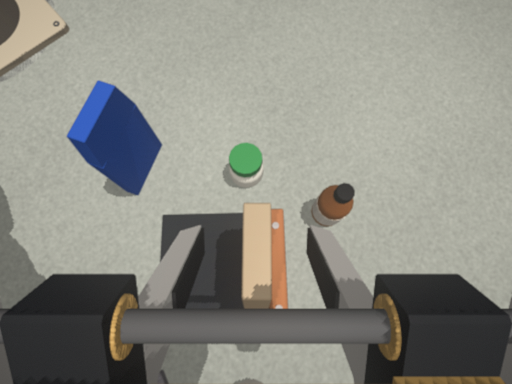

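The wrist view shows the slab's top (columns 242–271) centred between the open fingers (195 and 315). I'll go straight down, then narrow the gap.

>>> jog_arm(
  moves=[
    [-0.04,0,0.05,0,0,0],
    [-0.07,0.01,0.1,0,0,0],
    [-0.1,0.01,0.15,0,0,0],
    [-0.14,0.01,0.2,0,0,0.01],
    [-0.14,0.01,0.2,0,0,0.01],
  ],
)

```text
clock: 5.78
position: [593.5, 68.6, 201.6]
tcp_rot: [[-0.633, 0.679, -0.372], [0.589, 0.734, 0.337], [0.502, -0.005, -0.865]]
ft_force: [-0.4, -0.1, 0.1]
width: 61.0
gripper_force: 0.0
```

>>> jog_arm(
  moves=[
    [0,0,0,0,0,0],
    [0,0,0,0,0,0],
    [0,0,0,0,0,0],
    [0,0,0,0,0,0],
    [0,0,0,0,0,0],
  ],
  gripper=0.37,
)

```text
clock: 6.4
position: [594.2, 68.9, 203.1]
tcp_rot: [[-0.635, 0.679, -0.37], [0.589, 0.735, 0.337], [0.5, -0.003, -0.866]]
ft_force: [0.0, -0.1, -0.4]
width: 34.9
gripper_force: 0.0
```

```bash
python3 - <<'E'
from h import *
o=log(); now(o)
from workcell import imaging
d=imaging.snapshot("top");
p,z=d;c=imaging.calibration("top");P=cloud(z,c)
s,zs=imaging.snapshot("side"); s=cv2.resize(s[120:260,190:330],None,fx=4,fy=4); wr,_=imaging.snapshot("wrist")
cv2.imwrite("pics/a2.png",np.hstack([s[:384*560//560][:384],wr[:384,150:380]])[:,:,::-1])
E
```

```text
t 6.4 p [594.2  68.9 203.1] q [6.4, 46.6, -8.1, 73.8, -14.1, 82.9, 51.5] F [ 0.  -0.1 -0.4] w 34.9
rest pos [ 36.9  -1.1 203.1] psi -0.2 beta 30.0 dyaw -0.0
```

View pics/a2.png

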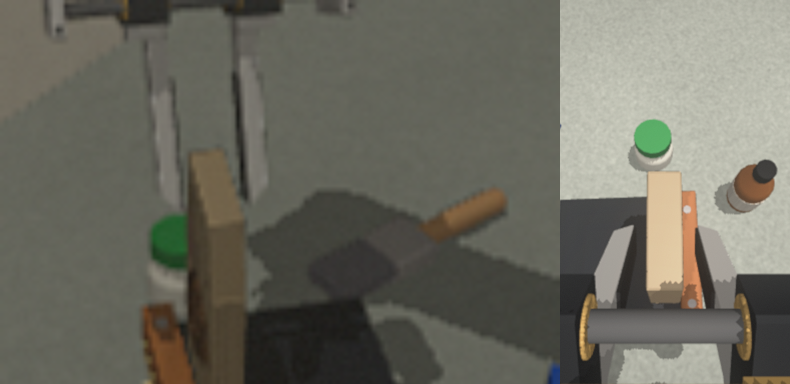

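Fingers straddle the slab's top without touching it. I'll plan the tipping arc about the heel, step by step.

```bash
cat > plan.py <<'E'
from h import *
HX,HZ=26.,60.
def tcp(th,psi,width,c,s):   # c: 'front','mid','rear'; s overlap (projected)
    t=np.radians(th);k=np.radians(psi);u=np.array([-np.sin(t),np.cos(t)]);f=np.array([np.cos(t),np.sin(t)])
    a=np.array([np.sin(k),-np.cos(k)]);n=np.array([np.cos(k),np.sin(k)]);H=np.array([HX,HZ])
    if c=='rear': return H+160*u+s*a+width/2*n
    if c=='mid': return H+(160-s)*u+10*f
    return H+(160-s)*u+(20-width/2)*f
def step(th,psi,width,c,s,y,yaw,o,b=30):
    p=tcp(th,psi,width,c,s); print("th",th,"w",width,end=" "); gr(round(p[0],1),y,round(p[1],1),psi,b,o,yaw)
    return dict(position=w(p[0],y,p[1]),tcp_rot=Rb(psi,b,yaw))
E
python3 - <<'E'
from plan import *
from workcell import ctrl
o=ctrl.get_obs(); Y=lambda a:np.radians(a)
o=step(0,0,28,'mid',18,1,Y(47.3),o)
for a in [(6,6,28,'front',18,2,Y(47.3)),(12,12,28,'mid',18,3,Y(47.5)),(20,20,28,'rear',19,4,Y(48)),(28,28,28,'rear',20,4,Y(48)),(36,36,28,'rear',21,4,Y(48)),(44,44,34,'rear',22,4,Y(48.5)),(52,52,42,'rear',22,4,Y(49)),(60,60,42,'rear',22,4,Y(49.5)),(68,65,42,'rear',22,4,Y(49.5)),(76,65,42,'rear',22,4,Y(49.5)),(84,65,42,'rear',22,4,Y(49.5)),(91,65,42,'rear',22,4,Y(49.5))]: o=step(*a,o)
E
```

```text
th 0 w 28 to rest (np.float64(36.0), 1, np.float64(202.0)) 0 30 shares [ 0.006 -0.004  0.009] [-0.003 -0.001 -0.002]
th 6 w 28 to rest (np.float64(17.1), 2, np.float64(201.8)) 6 30 shares [ 0.001 -0.095  0.002] [-0.087 -0.    -0.05 ]
th 12 w 28 to rest (np.float64(6.3), 3, np.float64(201.0)) 12 30 shares [ 0.003 -0.054  0.   ] [-0.085  0.001 -0.053]
th 20 w 28 to rest (np.float64(-9.1), 4, np.float64(197.3)) 20 30 shares [ 0.001 -0.079  0.003] [-0.111  0.002 -0.074]
th 28 w 28 to rest (np.float64(-27.4), 4, np.float64(190.2)) 28 30 shares [-0.003 -0.098  0.   ] [-0.115 -0.    -0.067]
th 36 w 28 to rest (np.float64(-44.4), 4, np.float64(180.7)) 36 30 shares [-0.003 -0.097  0.001] [-0.115  0.    -0.067]
th 44 w 34 to rest (np.float64(-57.6), 4, np.float64(171.1)) 44 30 shares [-0.001 -0.082 -0.001] [-0.112  0.005 -0.072]
th 52 w 42 to rest (np.float64(-69.8), 4, np.float64(161.5)) 52 30 shares [ 0.003 -0.077 -0.007] [-0.113  0.006 -0.071]
th 60 w 42 to rest (np.float64(-83.0), 4, np.float64(147.2)) 60 30 shares [ 0.003 -0.097 -0.007] [-0.113  0.007 -0.071]
th 68 w 42 to rest (np.float64(-93.5), 4, np.float64(129.7)) 65 30 shares [ 0.001 -0.102 -0.001] [-0.072  0.    -0.042]
th 76 w 42 to rest (np.float64(-100.4), 4, np.float64(108.4)) 65 30 shares [-0.007 -0.111  0.012] [0. 0. 0.]
th 84 w 42 to rest (np.float64(-104.3), 4, np.float64(86.5)) 65 30 shares [-0.014 -0.108  0.025] [0. 0. 0.]
th 91 w 42 to rest (np.float64(-105.2), 4, np.float64(66.9)) 65 30 shares [-0.019 -0.091  0.032] [0. 0. 0.]
```

>>> jog_arm(
  moves=[
    [0,0,0,0,0,0],
    [0.01,-0.01,0.01,0,0,0],
    [0.01,-0.01,0.01,0,0,0],
    [0.01,-0.02,0.01,0,0,0],
    [0.01,-0.02,0.01,0,0,0],
  ],
  gripper=0.3,
)

```text
clock: 7.18
position: [589.4, 67.6, 202.3]
tcp_rot: [[-0.635, 0.679, -0.37], [0.589, 0.734, 0.337], [0.5, -0.004, -0.866]]
ft_force: [-0.1, -0.6, -0.1]
width: 28.2
gripper_force: 0.0
```

>>> jog_arm(
  moves=[
    [0,-0.02,0,-0.015,0,-0.01],
    [0,-0.035,0,-0.03,0,-0.02],
    [0,-0.05,0,-0.045,0,-0.03],
    [0,-0.065,0,-0.06,0,-0.04],
    [0,-0.08,0,-0.08,0,-0.05],
  ],
)

```text
clock: 7.8
position: [578.5, 55.9, 202.4]
tcp_rot: [[-0.671, 0.673, -0.312], [0.55, 0.733, 0.4], [0.498, 0.097, -0.862]]
ft_force: [0.7, 0.2, 0.3]
width: 28.1
gripper_force: 0.0
```

```bash
python3 - <<'E'
from plan import *
from workcell import imaging
o=log(); now(o); step(12,12,28,'mid',18,3,np.radians(47.5),o)
p,z=imaging.snapshot("side");P=cloud(z,imaging.calibration("side"));np.save("side.npy",P)
b=np.zeros(z.shape,bool);b[140:235,225:300]=1
hs=cv2.cvtColor(p,cv2.COLOR_RGB2HSV);m=b&(z>0)&(hs[...,0]>8)&(hs[...,0]<24)&(hs[...,1]>50)
q=np.stack([(P[m]-RO)@RX,(P[m]-RO)@RY,P[m][:,2]],1)
for h in (100,130,160,190,205): 
    k=q[abs(q[:,2]-h)<8]; print(h,len(k),np.percentile(k[:,0],[5,50,95]).round(1) if len(k) else "")
E
```

```text
t 7.8 p [578.5  55.9 202.4] q [10.8, 43.9, -10.1, 80.4, -16.2, 77.2, 57.8] F [0.7 0.2 0.3] w 28.1
rest pos [ 16.7   2.4 202.4] psi 5.5 beta 30.0 dyaw 0.2
th 12 w 28 to rest (np.float64(6.3), 3, np.float64(201.0)) 12 30 shares [-0.    -0.052  0.002] [-0.093 -0.    -0.054]
100 65 [25.8 41.3 43.9]
130 99 [23.5 39.8 43.3]
160 110 [19.8 35.1 39. ]
190 99 [17.1 30.9 33.6]
205 82 [14.7 26.1 32. ]
```

>>> jog_arm(
  moves=[
    [0,-0.01,0,-0.02,0,-0.01],
    [0,-0.02,0,-0.04,0,-0.02],
    [0,-0.03,0,-0.06,0,-0.03],
    [0,-0.04,0,-0.08,0,-0.04],
    [0,-0.05,0,-0.09,0,-0.05],
  ],
)

```text
clock: 8.48
position: [571.6, 48.3, 201.3]
tcp_rot: [[-0.705, 0.664, -0.249], [0.512, 0.72, 0.468], [0.49, 0.202, -0.848]]
ft_force: [-0.2, -0.3, -0.4]
width: 28.3
gripper_force: 0.2
```

>>> jog_arm(
  moves=[
    [0,-0.015,0,-0.02,0,-0.015],
    [0,-0.03,0,-0.045,0,-0.03],
    [0,-0.045,0,-0.07,0,-0.045],
    [0,-0.06,0,-0.09,0,-0.06],
    [0,-0.08,0,-0.11,0,-0.07],
  ],
)

```text
clock: 9.1
position: [561.1, 37.0, 198.0]
tcp_rot: [[-0.753, 0.634, -0.174], [0.46, 0.697, 0.55], [0.47, 0.334, -0.817]]
ft_force: [0.5, -0.3, -0.9]
width: 27.8
gripper_force: 0.3
```

```bash
cat > tilt.py <<'E'
from plan import *
from workcell import imaging
def tilt():
    p,z=imaging.snapshot("side");P=cloud(z,imaging.calibration("side"))
    b=np.zeros(z.shape,bool);b[140:250,225:330]=1
    hs=cv2.cvtColor(p,cv2.COLOR_RGB2HSV);m=b&(z>0)&(hs[...,0]>8)&(hs[...,0]<24)&(hs[...,1]>50)
    q=np.stack([(P[m]-RO)@RX,(P[m]-RO)@RY,P[m][:,2]],1); q=q[(abs(q[:,1])<60)&(q[:,2]>84)&(q[:,0]>-160)&(q[:,0]<70)]
    r=cv2.minAreaRect(q[:,[0,2]].astype(np.float32)); print("slab n",len(q),"box",cv2.boxPoints(r).round(0).tolist(),np.round(r[1],0),round(r[2],1)); return p
E
python3 - <<'E'
from tilt import *
o=log(); now(o); tilt(); o=step(20,20,28,'rear',19,4,np.radians(48),o); step(28,28,28,'rear',20,4,np.radians(48),o)
E
```

```text
t 9.1 p [561.1  37.  198. ] q [21.9, 41.4, -15.7, 90.9, -22.8, 67.1, 73.9] F [ 0.5 -0.3 -0.9] w 27.8
rest pos [ -9.    3.4 198. ] psi 19.5 beta 29.9 dyaw 0.4
slab n 1295 box [[-40.0, 243.0], [23.0, 78.0], [50.0, 88.0], [-13.0, 253.0]] [ 29. 177.] 20.8
th 20 w 28 to rest (np.float64(-9.1), 4, np.float64(197.3)) 20 30 shares [ 0.001 -0.002  0.004] [-0.004  0.003 -0.008]
th 28 w 28 to rest (np.float64(-27.4), 4, np.float64(190.2)) 28 30 shares [-0.003 -0.098  0.   ] [-0.115 -0.    -0.067]
```

Tracking well: slab at about 20° and resting on the rear finger. Continuing down the arc.

>>> jog_arm(
  moves=[
    [0,-0.02,0,-0.02,0,-0.015],
    [0,-0.04,0,-0.045,0,-0.03],
    [0,-0.06,0,-0.07,0,-0.045],
    [0,-0.08,0,-0.09,0,-0.06],
    [0,-0.1,0,-0.12,0,-0.075],
  ],
)

```text
clock: 9.78
position: [548.6, 23.3, 191.5]
tcp_rot: [[-0.802, 0.589, -0.097], [0.406, 0.657, 0.635], [0.438, 0.47, -0.766]]
ft_force: [-0.4, -0.0, -0.9]
width: 28.4
gripper_force: 0.5
```

>>> jog_arm(
  moves=[
    [0,-0.02,0,-0.02,0,-0.015],
    [0,-0.04,0,-0.045,0,-0.03],
    [0,-0.06,0,-0.07,0,-0.045],
    [0,-0.08,0,-0.09,0,-0.06],
    [0,-0.097,0,-0.115,0,-0.067],
  ],
)

```text
clock: 10.4
position: [537.1, 10.4, 182.3]
tcp_rot: [[-0.841, 0.54, -0.029], [0.362, 0.602, 0.711], [0.401, 0.588, -0.702]]
ft_force: [-1.0, -1.2, -0.6]
width: 28.2
gripper_force: 0.7
```

```bash
python3 - <<'E'
from tilt import *
o=log(); now(o); tilt(); o=step(36,36,28,'rear',21,4,np.radians(48),o); o=step(44,44,34,'rear',22,4,np.radians(48.5),o)
E
```

```text
t 10.4 p [537.1  10.4 182.3] q [36.9, 43.9, -23.6, 100.4, -30.8, 59.3, 96.0] F [-1.  -1.2 -0.6] w 28.2
rest pos [-44.8   4.4 182.3] psi 36.0 beta 29.8 dyaw 0.8
slab n 1556 box [[-91.0, 219.0], [21.0, 72.0], [45.0, 90.0], [-67.0, 237.0]] [ 29. 185.] 37.3
th 36 w 28 to rest (np.float64(-44.4), 4, np.float64(180.7)) 36 30 shares [-0.005 -0.003  0.006] [-0.001  0.003  0.002]
th 44 w 34 to rest (np.float64(-57.6), 4, np.float64(171.1)) 44 30 shares [-0.001 -0.082 -0.001] [-0.112  0.005 -0.072]
```

>>> jog_arm(
  moves=[
    [0,-0.015,0,-0.02,0,-0.015],
    [0,-0.03,0,-0.045,0,-0.03],
    [0,-0.045,0,-0.07,0,-0.045],
    [0,-0.065,0,-0.09,0,-0.06],
    [0,-0.083,0.002,-0.112,0.005,-0.072],
  ],
  gripper=0.36,
)

```text
clock: 11.08
position: [528.1, 0.5, 172.3]
tcp_rot: [[-0.88, 0.475, 0.026], [0.315, 0.541, 0.78], [0.356, 0.694, -0.625]]
ft_force: [-1.5, -2.4, -0.5]
width: 33.7
gripper_force: 0.9
```

>>> jog_arm(
  moves=[
    [0,-0.015,0,-0.02,0,-0.015],
    [0,-0.03,0,-0.045,0,-0.03],
    [0,-0.045,0,-0.07,0,-0.045],
    [0,-0.06,0,-0.09,0,-0.06],
    [0,-0.077,0,-0.113,0.006,-0.072],
  ],
  gripper=0.45,
)

```text
clock: 11.7
position: [520.7, -7.7, 161.6]
tcp_rot: [[-0.913, 0.401, 0.072], [0.272, 0.466, 0.842], [0.304, 0.788, -0.535]]
ft_force: [-1.2, -1.3, -0.6]
width: 42.6
gripper_force: 1.0
```

```bash
python3 - <<'E'
from tilt import *
o=log(); now(o); p=tilt(); o=step(52,52,42,'rear',22,4,np.radians(49),o); o=step(60,60,42,'rear',22,4,np.radians(49.5),o)
cv2.imwrite("pics/s3.png",cv2.resize(p[110:270,180:360],None,fx=3,fy=3)[:,:,::-1])
E
```

```text
t 11.7 p [520.7  -7.7 161.6] q [49.5, 52.3, -30.9, 104.3, -35.4, 56.9, 115.8] F [-1.2 -1.3 -0.6] w 42.6
rest pos [-69.2   5.1 161.6] psi 52.0 beta 29.6 dyaw 2.0
slab n 1740 box [[-178.0, 210.0], [5.0, 52.0], [34.0, 86.0], [-149.0, 244.0]] [ 45. 242.] 49.2
th 52 w 42 to rest (np.float64(-69.8), 4, np.float64(161.5)) 52 30 shares [-0.004 -0.002 -0.005] [-0.001  0.002  0.003]
th 60 w 42 to rest (np.float64(-83.0), 4, np.float64(147.2)) 60 30 shares [ 0.003 -0.097 -0.007] [-0.113  0.007 -0.071]
```

View pics/s3.png

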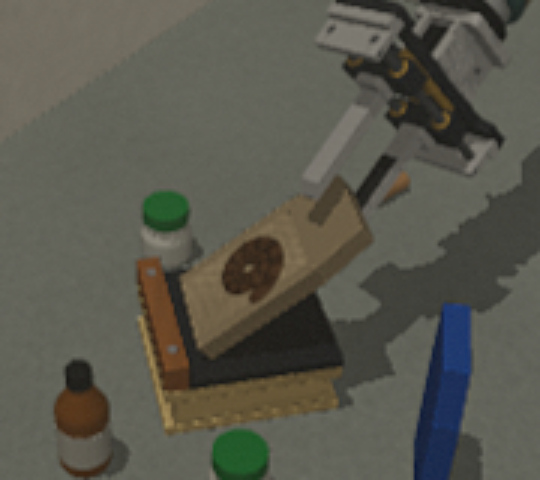

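The slab leans on the rear finger at about 52° with the ammonite facing up (around 255,268 in the crop). The foot is close to the stop.

>>> jog_arm(
  moves=[
    [0,-0.02,0,-0.02,0,-0.015],
    [0,-0.04,0,-0.045,0,-0.03],
    [0,-0.06,-0.005,-0.07,0,-0.045],
    [0,-0.08,-0.007,-0.09,0,-0.06],
    [0,-0.098,-0.01,-0.113,0.007,-0.071],
  ],
)

```text
clock: 12.38
position: [512.7, -18.4, 147.2]
tcp_rot: [[-0.941, 0.322, 0.108], [0.234, 0.382, 0.894], [0.247, 0.866, -0.434]]
ft_force: [0.2, 0.2, -3.4]
width: 42.6
gripper_force: 1.1
```

>>> jog_arm(
  moves=[
    [0,-0.02,0,-0.015,0,-0.01],
    [0,-0.04,0,-0.03,0,-0.02],
    [0,-0.06,0,-0.045,0,-0.025],
    [0,-0.08,0,-0.06,0,-0.035],
    [0,-0.102,0,-0.072,0,-0.042],
  ],
)

```text
clock: 13.0
position: [506.2, -26.4, 129.4]
tcp_rot: [[-0.953, 0.272, 0.131], [0.219, 0.324, 0.92], [0.207, 0.906, -0.369]]
ft_force: [0.2, -1.3, -1.5]
width: 42.3
gripper_force: 1.2
```

```bash
python3 - <<'E'
from tilt import *
o=log(); now(o); o=step(68,65,42,'rear',22,4,np.radians(49.5),o); o=step(76,65,42,'rear',22,4,np.radians(49.5),o)
E
```

```text
t 13.0 p [506.2 -26.4 129.4] q [57.6, 63.0, -34.7, 103.8, -35.5, 57.9, 129.5] F [ 0.2 -1.3 -1.5] w 42.3
rest pos [-92.8   4.  129.4] psi 65.0 beta 29.4 dyaw 2.7
th 68 w 42 to rest (np.float64(-93.5), 4, np.float64(129.7)) 65 30 shares [ 0.002 -0.    -0.003] [-0.002  0.002  0.003]
th 76 w 42 to rest (np.float64(-100.4), 4, np.float64(108.4)) 65 30 shares [-0.007 -0.111  0.012] [0. 0. 0.]
```

>>> jog_arm(
  moves=[
    [0,-0.02,0,0,0,0],
    [0,-0.04,0.005,0,0,0],
    [-0.005,-0.065,0.01,0,0,0],
    [-0.005,-0.09,0.01,0,0,0],
    [-0.005,-0.11,0.01,0,0,0],
  ],
)

```text
clock: 13.62
position: [501.5, -31.5, 108.7]
tcp_rot: [[-0.953, 0.272, 0.13], [0.218, 0.325, 0.92], [0.208, 0.906, -0.369]]
ft_force: [0.2, 0.2, -1.9]
width: 42.5
gripper_force: 1.2
```

>>> jog_arm(
  moves=[
    [0,-0.02,0.005,0,0,0],
    [-0.005,-0.04,0.01,0,0,0],
    [-0.01,-0.06,0.015,0,0,0],
    [-0.01,-0.08,0.02,0,0,0],
    [-0.014,-0.1,0.025,0,0,0],
  ],
)

```text
clock: 14.25
position: [499.3, -34.2, 88.0]
tcp_rot: [[-0.953, 0.272, 0.131], [0.219, 0.325, 0.92], [0.208, 0.906, -0.369]]
ft_force: [-0.3, -0.2, -3.1]
width: 42.6
gripper_force: 1.3
```

```bash
python3 - <<'E'
from tilt import *
o=log(); now(o); p=tilt(); o=step(91,65,42,'rear',22,4,np.radians(49.5),o)
cv2.imwrite("pics/s4.png",cv2.resize(p[110:270,180:360],None,fx=3,fy=3)[:,:,::-1])
E
```

```text
t 14.25 p [499.3 -34.2  88. ] q [57.9, 67.0, -33.3, 102.9, -34.0, 56.6, 131.8] F [-0.3 -0.2 -3.1] w 42.6
rest pos [-103.3    4.1   88. ] psi 64.9 beta 29.4 dyaw 2.7
slab n 1384 box [[-154.0, 89.0], [11.0, 31.0], [30.0, 85.0], [-136.0, 142.0]] [ 56. 175.] 70.8
th 91 w 42 to rest (np.float64(-105.2), 4, np.float64(66.9)) 65 30 shares [-0.018 -0.1    0.031] [-0.003  0.002  0.003]
```

View pics/s4.png

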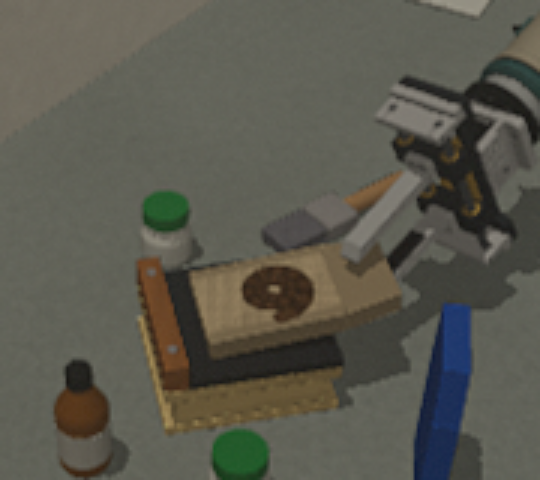

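Slab is at about 84°, still carried by the rear finger. I'll lower the last few degrees slowly.

>>> jog_arm(
  moves=[
    [0,-0.015,0.005,0,0,0],
    [-0.005,-0.03,0.01,0,0,0],
    [-0.01,-0.045,0.015,0,0,0],
    [-0.01,-0.06,0.02,0,0,0],
    [-0.015,-0.07,0.02,0,0,0],
  ],
)

```text
clock: 14.92
position: [498.8, -35.4, 73.5]
tcp_rot: [[-0.953, 0.272, 0.13], [0.218, 0.324, 0.92], [0.208, 0.906, -0.369]]
ft_force: [1.0, 1.8, -3.4]
width: 42.4
gripper_force: 1.1
```

>>> jog_arm(
  moves=[
    [0,-0.01,0,0,0,0],
    [0,-0.015,0.005,0,0,0],
    [0,-0.02,0.005,0,0,0],
    [-0.005,-0.03,0.01,0,0,0],
    [-0.005,-0.04,0.01,0,0,0],
  ],
)

```text
clock: 15.55
position: [497.9, -36.6, 65.4]
tcp_rot: [[-0.953, 0.272, 0.13], [0.218, 0.325, 0.92], [0.208, 0.906, -0.369]]
ft_force: [0.0, 0.1, -0.3]
width: 41.8
gripper_force: 0.0
```

```bash
cat > flat.py <<'E'
from tilt import *
def flat():
    p,z=imaging.snapshot("top");P=cloud(z,imaging.calibration("top"));q=np.stack([(P-RO)@RX,(P-RO)@RY,P[...,2]],-1)
    m=(z>0)&(abs(q[...,1])<55)&(q[...,0]>-150)&(q[...,0]<48)&(q[...,2]>74)&(q[...,2]<90)
    hs=cv2.cvtColor(p,cv2.COLOR_RGB2HSV)
    k,l,s,_=cv2.connectedComponentsWithStats(cv2.morphologyEx(m.astype(np.uint8),cv2.MORPH_OPEN,np.ones((2,2)))); a=q[l==1+s[1:,4].argmax()]
    for x in range(-130,50,20):
        b=a[abs(a[:,0]-x)<8]; print(x,len(b),np.percentile(b,[2,98],axis=0).round(1).T[1:].tolist() if len(b) else "")
    r=cv2.minAreaRect(a[:,:2].astype(np.float32)); print("rect",r)
    for lo in (-35,-12,12,35):
        b=a[abs(a[:,1]-lo)<8]; print("y",lo,"max/min x",np.percentile(b[:,0],[1,99]).round(1))
    return p
E
python3 - <<'E'
from flat import *
o=log(); now(o); print(o["gripper_force"]); flat()
E
```

```text
t 15.55 p [497.9 -36.6  65.4] q [57.8, 69.2, -32.7, 102.1, -33.3, 56.0, 132.9] F [ 0.   0.1 -0.3] w 41.8
rest pos [-106.     3.6   65.4] psi 64.9 beta 29.4 dyaw 2.7
0.0
-130 86 [[-5.5, 38.1], [54.4, 83.7]]
-110 156 [[-32.0, 40.2], [77.7, 106.1]]
-90 255 [[-34.8, 43.0], [78.0, 94.7]]
-70 263 [[-35.6, 44.9], [78.2, 84.2]]
-50 264 [[-35.4, 45.1], [78.7, 86.5]]
-30 259 [[-36.5, 43.0], [78.8, 86.4]]
-10 262 [[-36.3, 44.5], [78.0, 85.8]]
10 261 [[-36.7, 43.8], [78.0, 83.8]]
30 55 [[-34.9, 43.4], [78.3, 83.5]]
rect ((-58.603843688964844, 22.007408142089844), (171.67417907714844, 133.01019287109375), 5.246332168579102)
y -35 max/min x [-115.    23.5]
y -12 max/min x [-113.1   23.7]
y 12 max/min x [-141.7   24. ]
y 35 max/min x [-131.6   23.9]
```

Slab lies flat with its foot edge square at x ≈ 24 mm, and the finger force is zero. I'll slide the fingers out along their own axis, then reorient so both fingertips push on the end face.

>>> jog_arm(
  moves=[
    [0,0,-0.08,0,0,0],
    [0,0,-0.16,0,0,0],
    [0,0,-0.26,0,0,0],
    [0,0,-0.38,0,0,0],
    [0,0,-0.5,0,0,0],
  ],
)

```text
clock: 16.23
position: [484.6, -130.8, 102.9]
tcp_rot: [[-0.953, 0.272, 0.131], [0.22, 0.326, 0.92], [0.208, 0.905, -0.37]]
ft_force: [0.1, -0.5, -0.8]
width: 42.2
gripper_force: 0.0
```

```bash
cat >> h.py <<'E'
RP=np.stack([RX,-RY,[0,0,-1.]],1)
def gp(x,y,z,o,R2=None,frac=1):
    R=np.array(o["tcp_rot"]); r=Ro.from_matrix(R.T@(RP if R2 is None else R2)).as_rotvec(degrees=True)
    print("to",(x,y,z),"shares",(R.T@(w(x,y,z)-o["position"])/200).round(3),"turn",(r/60).round(3),"norm",np.linalg.norm(r).round(1))
E
python3 - <<'E'
from h import *
o=log(); now(o); gp(-190,-20,200,o)
E
```

```text
t 16.23 p [ 484.6 -130.8  102.9] q [62.3, 66.1, -29.8, 94.0, -29.2, 69.1, 129.5] F [ 0.1 -0.5 -0.8] w 42.2
rest pos [-186.3  -47.4  102.9] psi 64.9 beta 29.3 dyaw 2.8
to (-190, -20, 200) shares [ 0.228  0.432 -0.126] turn [ 0.498 -1.21   1.576] norm 122.9
```

>>> jog_arm(
  moves=[
    [0.05,0.1,-0.03,0,0,0],
    [0.1,0.2,-0.06,0.04,-0.1,0.13],
    [0.15,0.3,-0.09,0.08,-0.2,0.26],
    [0.2,0.4,-0.12,0.12,-0.3,0.39],
    [0.23,0.43,-0.13,0.16,-0.4,0.52],
  ],
)

```text
clock: 16.85
position: [460.9, -116.1, 200.9]
tcp_rot: [[-0.549, 0.747, 0.375], [0.72, 0.195, 0.666], [0.424, 0.636, -0.645]]
ft_force: [0.2, -0.5, -0.4]
width: 42.4
gripper_force: 0.0
```

>>> jog_arm(
  moves=[
    [0,0,0,0.04,-0.1,0.13],
    [0,0,0,0.08,-0.2,0.26],
    [0,0,0,0.12,-0.3,0.39],
    [0,0,0,0.16,-0.4,0.52],
    [0,0,0,0.16,-0.4,0.52],
  ],
)

```text
clock: 17.48
position: [462.1, -112.9, 201.2]
tcp_rot: [[0.07, 0.942, 0.33], [0.934, -0.178, 0.309], [0.35, 0.286, -0.892]]
ft_force: [0.5, -0.4, -0.1]
width: 42.3
gripper_force: 0.0
```

```bash
python3 - <<'E'
from h import *
o=log(); gp(-185,4,180,o)
E
```

```text
t 17.48 p [ 462.1 -112.9  201.2] q [37.6, 21.3, -9.8, 126.0, -44.4, 32.2, 59.1] F [ 0.5 -0.4 -0.1] w 42.3
to (-185, 4, 180) shares [ 0.034 -0.119  0.094] turn [ 0.176 -0.418  0.539] norm 42.3
```

>>> jog_arm(
  moves=[
    [0.01,-0.03,0.02,0.04,-0.1,0.13],
    [0.02,-0.06,0.05,0.09,-0.2,0.26],
    [0.03,-0.12,0.09,0.13,-0.3,0.4],
    [0.03,-0.12,0.09,0.176,-0.418,0.539],
    [0.03,-0.12,0.09,0.176,-0.418,0.539],
  ],
)

```text
clock: 18.1
position: [443.9, -100.3, 178.2]
tcp_rot: [[0.656, 0.755, -0.008], [0.755, -0.656, 0.001], [-0.005, -0.007, -1.0]]
ft_force: [0.6, -0.6, -0.9]
width: 42.2
gripper_force: 0.0
```

```bash
python3 - <<'E'
from h import *
o=log(); print(rest(o["position"])); gp(-165,4,52,o)
from flat import *
flat()
E
```

```text
t 18.1 p [ 443.9 -100.3  178.2] q [-7.4, 24.3, 23.0, 118.7, -14.4, 40.1, -16.2] F [ 0.6 -0.6 -0.9] w 42.2
[-189.5    3.4  178.2]
to (-165, 4, 52) shares [0.125 0.    0.631] turn [-0.007  0.004 -0.008] norm 0.7
-130 123 [[-27.7, 37.7], [77.3, 83.4]]
-110 231 [[-31.1, 40.0], [78.0, 83.8]]
-90 251 [[-34.9, 43.9], [78.3, 83.6]]
-70 263 [[-35.7, 44.9], [78.4, 84.1]]
-50 267 [[-35.8, 44.9], [78.7, 86.7]]
-30 264 [[-36.4, 44.7], [78.6, 86.5]]
-10 262 [[-36.4, 44.4], [78.1, 85.9]]
10 261 [[-36.8, 44.4], [78.4, 84.2]]
30 54 [[-34.3, 43.3], [78.8, 83.3]]
rect ((-60.54716491699219, 21.80547332763672), (175.37527465820312, 133.0140380859375), 5.289261341094971)
y -35 max/min x [-142.6   23.3]
y -12 max/min x [-141.9   23.6]
y 12 max/min x [-141.5   23.8]
y 35 max/min x [-131.4   24. ]
```

>>> jog_arm(
  moves=[
    [0.03,0,0.15,0,0,0],
    [0.06,0,0.3,0,0,0],
    [0.08,0,0.45,0,0,0],
    [0.1,0,0.6,0,0,-0.01],
    [0.11,0,0.63,0,0,-0.01],
  ],
)

```text
clock: 18.77
position: [456.8, -83.4, 50.8]
tcp_rot: [[0.646, 0.763, -0.008], [0.763, -0.646, 0.004], [-0.002, -0.009, -1.0]]
ft_force: [1.0, -0.2, 0.1]
width: 42.3
gripper_force: 0.0
```

>>> jog_arm(
  moves=[
    [0.02,0,0,0,0,0],
    [0.04,0,0,0,0,0],
    [0.06,0,0,0,0,0],
    [0.08,0,0,0,0,0],
    [0.1,0,0,0,0,0],
  ],
)

```text
clock: 19.4
position: [472.0, -66.5, 52.8]
tcp_rot: [[0.646, 0.764, -0.003], [0.764, -0.646, 0.002], [-0.0, -0.004, -1.0]]
ft_force: [0.1, -0.2, -0.4]
width: 42.4
gripper_force: 0.0
```

```bash
python3 - <<'E'
from h import *
o=log(); print(rest(o["position"])); gp(-122,4,52,o)
E
```

```text
t 19.4 p [472.  -66.5  52.8] q [-5.0, 37.8, 14.4, 121.6, -23.0, 23.3, -12.4] F [ 0.1 -0.2 -0.4] w 42.4
[-145.5    3.9   52.8]
to (-122, 4, 52) shares [0.118 0.    0.004] turn [-0.004  0.     0.005] norm 0.4
```

>>> jog_arm(
  moves=[
    [0.02,0,0,0,0,0],
    [0.04,0,0,0,0,0.005],
    [0.06,0,0,0,0,0.005],
    [0.08,0,0,0,0,0.005],
    [0.1,0,0,0,0,0.005],
  ],
)

```text
clock: 20.02
position: [483.0, -53.2, 52.6]
tcp_rot: [[0.651, 0.759, -0.006], [0.759, -0.651, 0.001], [-0.004, -0.005, -1.0]]
ft_force: [-5.3, -4.6, 5.2]
width: 42.3
gripper_force: 3.1
```

```bash
python3 - <<'E'
from flat import *
o=log(); print(rest(o["position"])); flat()
E
```

```text
t 20.02 p [483.  -53.2  52.6] q [-7.3, 38.4, 15.3, 120.1, -23.2, 24.6, -14.5] F [-5.3 -4.6  5.2] w 42.3
[-128.3    4.2   52.6]
-130 0 
-110 21 [[-38.0, 14.9], [30.8, 83.2]]
-90 288 [[-32.3, 42.2], [77.6, 249.9]]
-70 261 [[-35.5, 45.0], [78.2, 83.3]]
-50 263 [[-35.6, 45.3], [78.5, 86.2]]
-30 264 [[-35.1, 45.4], [78.6, 86.6]]
-10 262 [[-35.1, 45.5], [78.0, 86.9]]
10 256 [[-35.5, 44.9], [78.0, 84.0]]
30 255 [[-35.3, 45.1], [77.7, 83.9]]
rect ((-33.743370056152344, 21.148353576660156), (144.59579467773438, 139.078369140625), 0.22227883338928223)
y -35 max/min x [-98.4  36.2]
y -12 max/min x [-101.7   36.7]
y 12 max/min x [-103.8   36.5]
y 35 max/min x [-97.9  37. ]
```

>>> jog_arm(
  moves=[
    [0.01,0,0,0,0,0],
    [0.02,0,0,0,0,0],
    [0.03,0,0,0,0,0],
    [0.04,0,0,0,0,0],
    [0.045,0,0,0,0,0],
  ],
)

```text
clock: 20.7
position: [488.4, -46.8, 52.5]
tcp_rot: [[0.651, 0.759, -0.007], [0.759, -0.651, 0.0], [-0.004, -0.005, -1.0]]
ft_force: [-6.4, -8.3, 5.6]
width: 42.4
gripper_force: 4.6
```

>>> jog_arm(
  moves=[
    [0.003,0,0,0,0,0],
    [0.006,0,0,0,0,0],
    [0.009,0,0,0,0,0],
    [0.012,0,0,0,0,0],
    [0.015,0,0,0,0,0],
  ],
)

```text
clock: 21.32
position: [488.3, -46.8, 52.5]
tcp_rot: [[0.652, 0.758, -0.01], [0.758, -0.653, -0.002], [-0.008, -0.006, -1.0]]
ft_force: [-9.1, -10.4, 9.4]
width: 42.4
gripper_force: 7.5
```

```bash
python3 - <<'E'
from flat import *
o=log(); print(rest(o["position"])); gp(-118,4,52,o); flat()
E
```

```text
t 21.32 p [488.3 -46.8  52.5] q [-8.5, 38.8, 15.9, 119.2, -23.2, 25.4, -15.5] F [ -9.1 -10.4   9.4] w 42.4
[-119.9    4.3   52.5]
to (-118, 4, 52) shares [0.01  0.002 0.003] turn [-0.006  0.007 -0.004] norm 0.6
-130 0 
-110 0 
-90 181 [[-30.8, 41.8], [78.3, 249.1]]
-70 253 [[-33.9, 44.3], [77.8, 83.9]]
-50 259 [[-35.3, 45.4], [78.3, 84.1]]
-30 266 [[-35.4, 45.4], [78.4, 86.7]]
-10 265 [[-35.1, 45.5], [78.7, 86.4]]
10 256 [[-35.6, 45.3], [78.0, 86.5]]
30 261 [[-35.8, 45.4], [78.0, 84.0]]
rect ((-25.493789672851562, 24.664283752441406), (141.51593017578125, 133.60223388671875), 4.541711330413818)
y -35 max/min x [-88.9  42.5]
y -12 max/min x [-90.2  43.4]
y 12 max/min x [-92.9  43. ]
y 35 max/min x [-88.8  43.2]
```

>>> jog_arm(
  moves=[
    [0.005,0,0,0,0,0],
    [0.01,0,0,0,0,0],
    [0.015,0,0,0,0,0],
    [0.02,0,0,0,0,0],
    [0.02,0,0,0,0,0],
  ],
)

```text
clock: 22.0
position: [488.2, -46.8, 52.5]
tcp_rot: [[0.654, 0.756, -0.014], [0.756, -0.654, -0.005], [-0.012, -0.007, -1.0]]
ft_force: [-12.8, -18.2, 13.4]
width: 41.8
gripper_force: 11.3
```

```bash
python3 - <<'E'
from flat import *
o=log(); print(rest(o["position"])); p=tilt()
q,_=imaging.snapshot("top")
cv2.imwrite("pics/s5.png",np.hstack([cv2.resize(p[160:260,200:330],(520,400)),cv2.resize(q[150:240,215:285],(280,360))[:400] if 0 else cv2.resize(q[150:240,215:278],(280,400))])[:,:,::-1])
E
```

```text
t 22.0 p [488.2 -46.8  52.5] q [-8.9, 38.9, 16.2, 119.1, -23.0, 25.8, -15.9] F [-12.8 -18.2  13.4] w 41.8
[-120.     4.4   52.5]
slab n 416 box [[-217.0, 234.0], [-68.0, 9.0], [47.0, 85.0], [-101.0, 310.0]] [138. 270.] 33.5
```

View pics/s5.png

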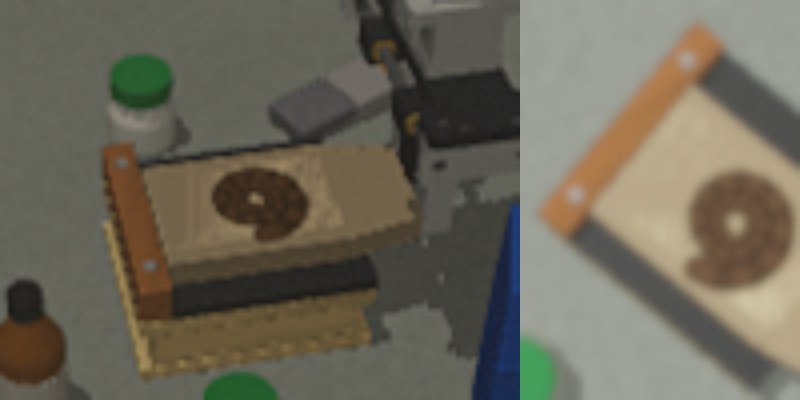

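The foot is flush against the stop across its full width: no dark gap in either view, and the TCP is rigidly blocked. I'll back off and clear away.

>>> jog_arm(
  moves=[
    [-0.03,0,0,0,0,0],
    [-0.06,0,0,0,0,0],
    [-0.11,0,0,0,0,0],
    [-0.18,0,0,0,0,0],
    [-0.25,0,0,0,0,0],
  ],
)

```text
clock: 22.72
position: [461.8, -78.1, 52.5]
tcp_rot: [[0.65, 0.76, -0.004], [0.76, -0.65, 0.002], [-0.001, -0.004, -1.0]]
ft_force: [0.7, 0.4, 0.1]
width: 42.3
gripper_force: 0.0
```

>>> jog_arm(
  moves=[
    [-0.02,0,-0.15,0,0,0],
    [-0.04,0,-0.3,0,0,0],
    [-0.05,0,-0.5,0,0,0],
    [-0.05,0,-0.7,0,0,0],
    [-0.05,0,-0.7,0,0,0],
  ],
)

```text
clock: 23.35
position: [458.0, -86.3, 194.9]
tcp_rot: [[0.65, 0.76, 0.002], [0.76, -0.651, 0.002], [0.003, 0.001, -1.0]]
ft_force: [-0.8, 0.4, -0.5]
width: 42.5
gripper_force: 0.0
```

```bash
python3 - <<'E'
from h import *
from workcell import imaging
o=log()
d={}
p,z=imaging.snapshot("top");P=cloud(z,imaging.calibration("top"));q=np.stack([(P-RO)@RX,(P-RO)@RY,P[...,2]],-1)
hs=cv2.cvtColor(p,cv2.COLOR_RGB2HSV)
or_=(hs[...,0]<13)&(hs[...,1]>130)&(z>0)&(abs(q[...,1])<63)&(q[...,0]>25)&(q[...,0]<80)&(q[...,2]>70)
sl=(hs[...,1]<130)&(z>0)&(q[...,2]>74)&(q[...,2]<90)&(q[...,0]>-160)&(q[...,0]<60)&(abs(q[...,1])<50)
for y in (-30,-10,10,30):
    b=abs(q[...,1]-y)<7; print(y,"stop min",np.percentile(q[or_&b][:,0],[2,10]).round(1),"slab min,max",np.percentile(q[sl&b][:,0],[2,98,99.5]).round(1),"z",np.median(q[sl&b][:,2]).round(1))
for n,h in (("jarA",(125,158,278,305)),("jarB",(222,250,200,228)),("bottle",(172,198,180,206))):
    m=np.zeros(z.shape,bool);m[h[0]:h[1],h[2]:h[3]]=1;m&=(z>0)&(P[...,2]>45)&(P[...,2]<115);print(n,P[m].mean(0).round())
cv2.imwrite("pics/end.png",p[:,:,::-1])
E
```

```text
t 23.35 p [458.  -86.3 194.9] q [-10.4, 23.5, 24.4, 116.6, -14.3, 42.6, -17.7] F [-0.8  0.4 -0.5] w 42.5Traceback (most recent call last):
  File "<stdin>", line 10, in <module>
    return _quantile_unchecked(
        a, q, axis, out, overwrite_input, method, keepdims, weights)
    return _ureduce(a,
                    func=_quantile_ureduce_func,
    ...<5 lines>...
                    overwrite_input=overwrite_input,
                    method=method)
    r = func(a, **kwargs)
    result = _quantile(arr,
                       quantiles=q,
    ...<2 lines>...
                       out=out,
                       weights=wgt)
    slices_having_nans = np.isnan(arr[-1, ...])
                                  ~~~^^^^^^^^^
IndexError: index -1 is out of bounds for axis 0 with size 0
```

```bash
python3 - <<'E'
from workcell import imaging
import cv2, numpy as np
p,_=imaging.snapshot("top");s,_=imaging.snapshot("side")
cv2.imwrite("pics/end.png",np.hstack([cv2.resize(p[120:260,180:310],(390,420),interpolation=cv2.INTER_CUBIC),cv2.resize(s[150:290,195:325],(390,420),interpolation=cv2.INTER_CUBIC)])[:,:,::-1])
E
```

```text
(no output)
```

View pics/end.png

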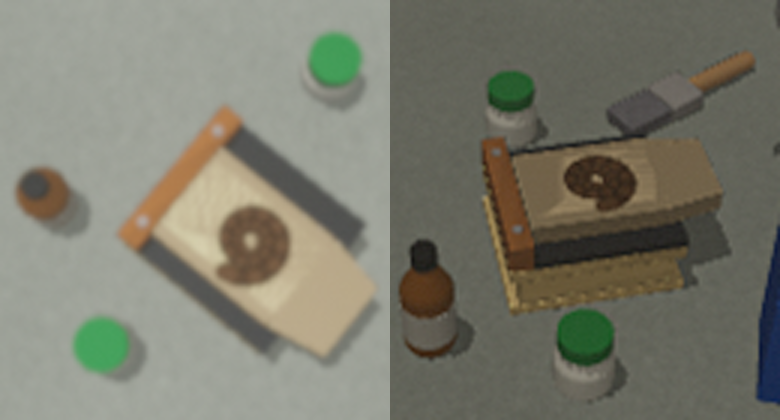

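Slab lies flat on its back, ammonite up, with its foot square on the stop. The jars, bottle and brush stand where they were, and the robot is clear.

```bash
python3 -c "
from workcell import ctrl
print(ctrl.job_done())"
```

```text
the job is handed in; nothing more can be done
None
```

The slab was tipped back under finger support onto the deck, lies flat with the ammonite up and its foot flush against the stop, and the job is handed in at about 23.5 s on the robot clock, with the jars, bottle and brush left where they were.

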